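# Open the snap-fit terminal cover

## Robot

A 6-joint arm with a two-finger parallel gripper is mounted at the origin on a cart in front of the work surface, level with it; the furniture and walls round the work are solid. World frame = base frame: x ahead of the robot, y to its left, z up, the work surface at z = 0. Lengths are in m, angles in degrees, forces in N, time in s.
With the tool pointing down it reaches from about 0.275 to 0.85 m from the base axis. Payload 5.2 kg.
Tool frame: the origin (TCP) lies on the centre line of the jaws, within the pads' length; the fingertips stand robot.finger_overhang ahead of it and the grasp point (between the pads) lies 3 mm ahead of it (robot.finger_overhang is the distance from the TCP to the fingertips, in m); z points along the fingers, y is the line along which they close (so a half turn about z gives the same grasp; the last joint's range is limited). The gripper opens to 85 mm and grips with 20 to 120 N. Pads are 22 mm wide; open, the fingers measure 114 mm over their backs; the gripper's body (76 mm by 85 mm) begins 54 mm behind the grasp point. The pads swing forward as they close: fully open they stand 13 mm farther back than shut.
Start: joints at [-74.817, 14.817, 87.949, -0, 77.235, -11.62], TCP at [0.248, -0.491, 0.253] pointing down, gripper open.
Joint ranges: [-179.93, 179.93], [-52.35, 119.4], [10.71, 147.94], [-69.91, 249.91], [12.55, 155.21], [-178.61, 178.61]. Speed limits (degrees/s): [147.25, 147.25, 180, 180, 180, 180].

## Interface

Orientations are given as a 3x3 rotation matrix whose columns are the frame's x, y, z axes.
In Python, from bench import robot gives the robot as it stands. The module is installed in compiled form; this text tells all that it offers. Calls block until the motion is done:
- robot.move_to(position, orientation): joint-space move of the TCP to a pose.
- robot.move_straight(position, velocity=0.15, rot=None, guard=None): straight line of the TCP; rot=None keeps the orientation; velocity is the mean speed in m/s. With guard (N) it stops when the force on the tool has changed by that much, and returns True; else False.
- robot.set_joints(angles): joint-space move.
- robot.gripper_to(opening): finger opening in m; the grip force is fixed at half the most; returns when the fingers have stopped.
- robot.sleep(seconds).
- robot.ik(position, orientation): joint angles nearest the present ones, or None.
- robot.get_obs(): the state.
- robot.grab_frame(name): name is "side" or "top"; returns the picture (420x560x3 uint8, red, green, blue); there is no depth.
- robot.camera_model(name): a dict with "camera_matrix" (3x3 intrinsics, pixels), "xyz" and "attitude" of the camera in the world. Camera axes: x right, y down, z forward; pixel columns grow to the right and rows downward; lengths in m; the calibration is good to about 2 mm. A picture is of the moment at which its call begins. camera_model takes no time and is no camera call.
A pose or a line that the arm cannot do raises robot.Unreachable and nothing moves.
- robot.hand_in(): hands the job in; it is judged then, once.
The state is a dict: "clock": time; "joint_pos": joint angles; "joint_velocities": joint speeds; "joint_torque": joint torques, N m; "tcp_pos": TCP position; "ee_rot": TCP orientation; "contact_force": force on the tool from outside, world axes, zero at the start; "moment": the same for the moment, N m; "grip_width": finger opening in m; "grip_force": force on a finger pad.
Only numpy, scipy, OpenCV 4.12 (cv2) and the standard library are available. Lean on these libraries where they do the work, as an engineer would, in place of code of your own. Each camera call takes 0.05 s, during which the arm holds its last target. There are 200 camera calls.

## Task

Open the small terminal box on the worktop without grasping anything: with the fingertips, press its snap tab all the way in, then push the released cover off the box along its guides until the whole cover lies flat on the parking shelf and the terminals are uncovered. Only push the cover, do not lift it, and leave the grease tub, bolt, oil bottle and hex key where they are.

Things in the scene. Friction and masses are not known exactly. Their poses are not given: they have to be found in the camera images.
- terminal_box: Fixed aluminium terminal box with a steel parking shelf at its far end; foot 240 x 112 mm. Origin on the worktop under the seat's centre; x along the slide, from tab over seat to shelf; z up. Seat: side rims, x -45 to 45 mm, 40 mm high. Guides 48 mm high, 79 mm apart, flank seat and shelf. Back stops 46 mm high behind the cover at x = -43 mm, 23 to 37 mm either side. Terminals lie below the seat.
- shelf (a point): Centre of the top of the parking shelf, 99 mm along x from the box's origin, 38 mm above the worktop (2 mm below the seat), axes as the box's. The shelf runs from x = 45 mm to the 48 mm high end stop, inner face at x = 151 mm (box's frame). A cover against the stop has its origin at x = 111 mm; it is wholly past the box from x = 85 mm.
- snap_tab (a joint): Travel of the snap tab, m: 0 = up, cover locked; 0.009 = pressed all the way in (straight down), cover free from about 0.006. The tab moves against about 2.5 N of friction with no spring: it stays where it is pressed.
- tab_pad (a point): Centre of the top of the snap tab's black pad, 24 mm along the slide by 30 mm across, with small ribs. It stands in front of the cover's near edge (centre 22 mm from it, at x = -62 mm in the box's frame), 50 mm above the worktop when up and 41 mm when in. Press it straight down. Axes as the box's.
- cover: Loose grey plastic cover, an upturned hollow tray 80 mm along the slide, 76 mm across, 24 mm high, 0.08 to 0.17 kg, on the seat between the guides with 1.5 mm play each side. Origin at the centre of its underside; axes as the box's; seated, it is at x = 0, z = 40 mm in the box's frame. While the tab is up its hook stops the cover after about 1 mm.
- cover_near_face (a point): Middle of the cover's near end face (the one beside the tab), half-way up: 40 mm behind the cover's centre, 12 mm above its underside. Push here along the box's +x.
- grease_tub: Round tub of grease with yellow lid, 66 mm across, 42 mm high, loose; origin under its centre. To be left alone.
- hex_bolt: Steel hex-head bolt lying flat, 35 mm long, 13 mm high, loose; origin under its centre. To be left alone.
- oil_bottle: White oil bottle with red spout, 38 mm across, 126 mm high, loose, standing beyond the shelf; origin under its centre. To be left alone.
- hex_key: Black hex key lying flat, 35 x 113 x 7 mm, loose; origin under its centre. To be left alone.

How it is judged (in metres and radians):
On the way, in this order (a step that is already met when the one before it is completed fails the run):
1. the snap tab is pressed in while the cover still sits on its seat (value of joint snap_tab above 0.007 m and x of cover in the frame of terminal_box below 0.006 m), for 0.1 s.
2. the cover has been pushed off its seat onto the shelf (x of cover in the frame of terminal_box above 0.085 m), for 0.1 s.
At the end, for the whole second after the job is handed in: The tab is in (over 6 mm); the cover lies still and flat (within 0.06 rad) between the guides on the parking shelf, its origin 85 to 116 mm along the slide from the seat's centre, so that all of it is past the box (value of joint snap_tab above 0.006 m and x of cover in the frame of terminal_box between 0.085 and 0.116 m and y of cover in the frame of terminal_box between -0.006 and 0.006 m and z of cover in the frame of terminal_box between 0.034 and 0.0415 m and angle between cover's own z axis and vertical below 0.06 rad and linear speed of cover below 0.01 m/s); the robot touches nothing.
It fails at once if the cover is lifted (over 12 mm above its seat) or tipped up (over 0.25 rad) (z of cover in the frame of terminal_box above 0.052 m or angle between cover's own z axis and vertical above 0.25 rad).
It fails at once if the grease tub is moved more than 20 mm (distance of grease_tub from where it was at the start of the episode above 0.02 m).
It fails at once if the bolt is moved more than 20 mm (distance of hex_bolt from where it was at the start of the episode above 0.02 m).
It fails at once if the oil bottle is moved more than 20 mm (distance of oil_bottle from where it was at the start of the episode above 0.02 m).
It fails at once if the hex key is moved more than 20 mm (distance of hex_key from where it was at the start of the episode above 0.02 m).
It also fails if it takes over 35 s, if anything falls off the work surface, if the arm or the gripper's body presses on something with over 40 N, if the wrist force passes 120 N, or if a joint passes its speed limit or range.

## Working session

There is one attempt and no reset: what is moved stays moved. The work goes in short steps, each a Python script; the robot and the scene stay as the last script left them, time stands still between calls to the robot, and variables do not carry over. Pictures are saved under pics/ and viewed, at most 10 in all, crops included, and the job is handed in when it is done.

```bash
mkdir -p pics
python3 - <<'E'
from bench import robot
import cv2
for n in("top","side"):
    f=robot.grab_frame(n); cv2.imwrite(f"pics/{n}0.png",cv2.resize(f[:,:,::-1],(784,588),interpolation=cv2.INTER_CUBIC)); print(n,robot.camera_model(n))
print(robot.get_obs(),robot.finger_overhang)
E
```

```text
top {'camera_matrix': array([[542.5132808 ,   0.        , 279.92662454],
       [  0.        , 542.5132808 , 206.98619717],
       [  0.        ,   0.        ,   1.        ]]), 'xyz': array([ 0.4734729 , -0.2558197 ,  0.90049437]), 'attitude': array([[ 0.02719563, -0.98345281,  0.17911162],
       [-0.99955357, -0.02453593,  0.01704836],
       [-0.01237159, -0.1794953 , -0.98368104]])}
side {'camera_matrix': array([[390.15910706,   0.        , 277.96213736],
       [  0.        , 390.15910706, 205.795373  ],
       [  0.        ,   0.        ,   1.        ]]), 'xyz': array([ 0.32028051, -0.86808666,  0.56025863]), 'attitude': array([[ 0.89899194, -0.25931285,  0.35294523],
       [-0.43786342, -0.51478617,  0.73706907],
       [-0.00944016, -0.81716096, -0.57633223]])}
{'clock': 0.1, 'joint_pos': array([-7.48177055e+01,  1.48586314e+01,  8.80055336e+01,  2.28290466e-03,
        7.72335461e+01, -1.16203344e+01]), 'joint_velocities': array([ 0.07401173, -0.01270275, -0.11797791,  0.08461491, -0.03210621,
        0.07084814]), 'joint_torque': array([ 2.69537079e-03, -4.46964526e+01, -2.91248828e+01, -2.42859696e-04,
        6.10705814e-03,  3.23662709e-05]), 'tcp_pos': array([ 0.24791581, -0.49047134,  0.25251937]), 'ee_rot': array([[ 8.92569194e-01,  4.50910265e-01, -4.09120287e-04],
       [ 4.50910289e-01, -8.92567739e-01,  1.65603337e-03],
       [ 3.81554876e-04, -1.66260092e-03, -9.99998545e-01]]), 'contact_force': array([ 0.00408951, -0.54205417,  0.76174352]), 'moment': array([-0.05637356, -0.02991834, -0.0198825 ]), 'grip_force': 0.0, 'grip_width': 0.08552540788386398} 0.022
```

View pics/top0.png

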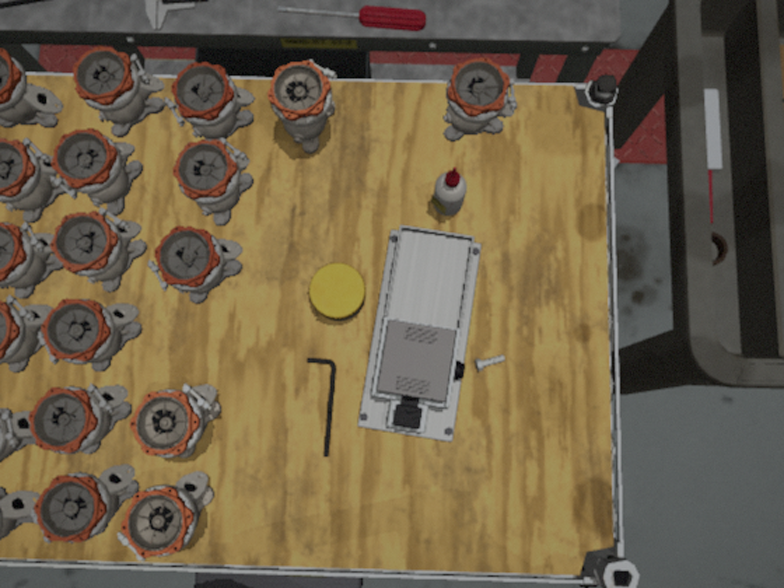

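View pics/side0.png

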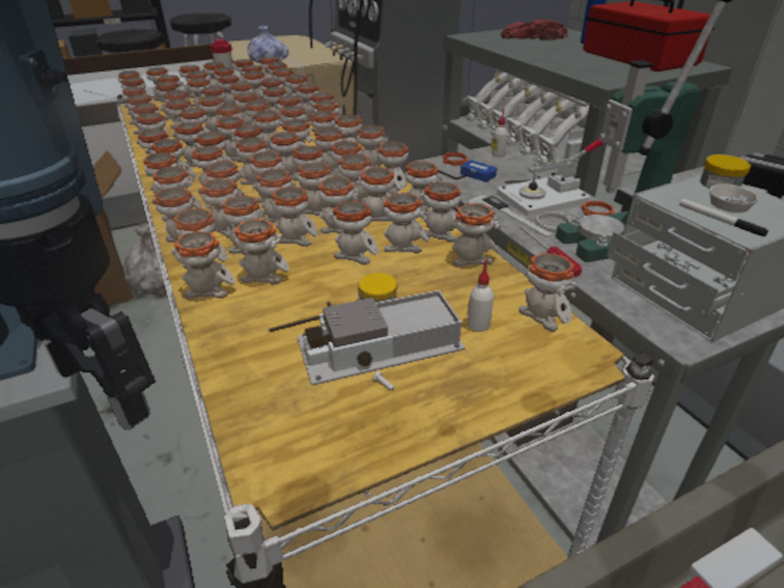

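The top view shows the slide pointing roughly along world +x. The tab is at about (407,413), the cover at (416,360) and the shelf at (432,280), with the tub to the left, the bolt to the right and the bottle beyond the shelf. I'll enlarge that region.

Run:
```python
import cv2
from bench import robot
f=robot.grab_frame("top")[155:320,245:355,::-1]
cv2.imwrite("pics/crop1.png",cv2.resize(f,None,fx=3.6,fy=3.6,interpolation=cv2.INTER_CUBIC))
f=robot.grab_frame("side")[200:280,205:340,::-1]
cv2.imwrite("pics/crop2.png",cv2.resize(f,None,fx=5,fy=5,interpolation=cv2.INTER_CUBIC))
```

```text
(no output)
```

View pics/crop1.png

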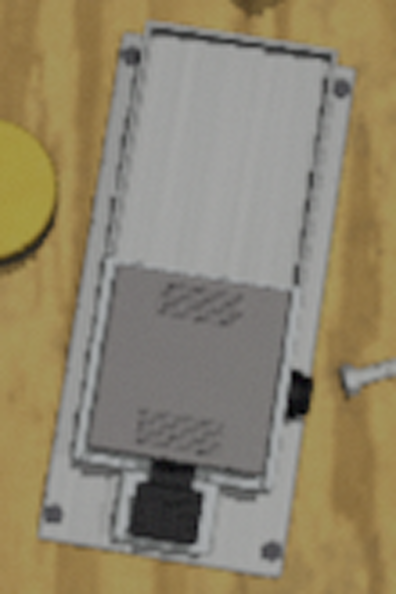

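View pics/crop2.png

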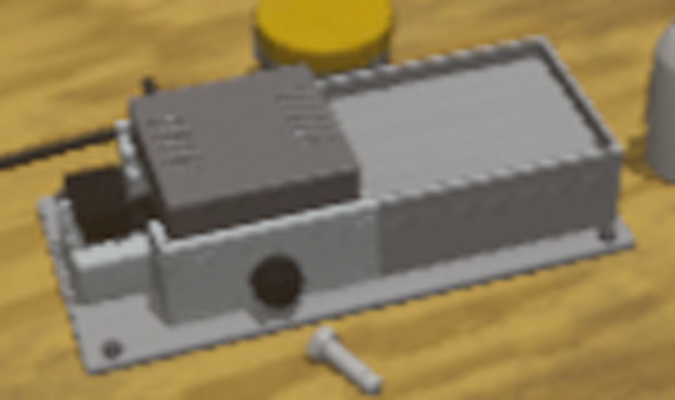

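The top crop shows the cover's top corners at (118,263), (297,290), (264,475) and (88,448), and the pad centre near (166,510). The side crop confirms the tab is up and the tool can get to the near end.

```bash
cat > h.py <<'E'
import numpy as np
from scipy.optimize import least_squares
from bench import robot
def proj(cam,P):
    m=robot.camera_model(cam); c=(np.asarray(P)-m["xyz"])@m["attitude"]
    p=c@m["camera_matrix"].T; return p[:,:2]/p[:,2:]
def world(p,B):
    x,y,a=p; B=np.atleast_2d(B); c,s=np.cos(a),np.sin(a)
    return np.c_[x+c*B[:,0]-s*B[:,1],y+s*B[:,0]+c*B[:,1],B[:,2]]
E
python3 - <<'E'
from h import *
B=np.array([[40,38,64],[40,-38,64],[-40,-38,64],[-40,38,64],[-62,0,50]])/1e3
u=np.array([[118,263],[297,290],[264,475],[88,448],[166,510]])/3.6+[245,155]-.36
s=np.array([[302,67],[358,190],[172,238],[133,98]])/5+[205,200]-.4
f1=lambda p:(proj("top",world(p,B))-u).ravel()
f2=lambda p:np.r_[f1(p),(proj("side",world(p,B[:4]))-s).ravel()]
for f in(f1,f2):
    r=least_squares(f,[.45,-.3,-.1],x_scale=[.01,.01,.1]); print(r.x,np.degrees(r.x[2]),f(r.x).round(1))
fo=np.array([[122,35],[355,70],[279,577],[39,537]])/3.6+[245,155]-.36
F=np.array([[163,56,4],[163,-56,4],[-77,-56,4],[-77,56,4]])/1e3
print((proj("top",world(r.x,F))-fo).round(1), world(r.x,B[4:]), world(r.x,[[.111,0,.04]]))
E
```

```text
[ 0.54858254 -0.27096903 -0.14070416] -8.061754785769905 [ 0.4 -0.4 -1.   0.2  0.2  0.1 -0.  -0.7  0.4  0.8]
[ 0.54760974 -0.27289525 -0.14757638] -8.455503875609443 [ 1.8  0.2  0.4  1.   1.2  1.   1.1 -0.2  1.4  1.4  1.5 -1.6  0.8 -5.1
 -0.9 -6.6 -1.1 -0.8]
[[ 3.4 -3.7]
 [ 3.6 -2.5]
 [ 2.2 -1.5]
 [ 0.9 -2.5]] [[ 0.48628366 -0.26377869  0.05      ]] [[ 0.65740321 -0.28921683  0.04      ]]
```

```bash
cat >> h.py <<'E'
p=np.array([.5484,-.2713,-.1415])
c,s=np.cos(p[2]),np.sin(p[2])
R=np.array([[c,s,0],[s,-c,0],[0,0,-1.]])
E
python3 - <<'E'
from h import *
B=np.array([[40,38,64],[40,-38,64],[-40,-38,64],[-40,38,64],[-62,0,50]])/1e3
u=np.array([[118,263],[297,290],[264,475],[88,448],[166,510]])/3.6+[245,155]-.36
s_=np.array([[302,67],[358,168],[176,208],[133,98]])/5+[205,200]-.4
f2=lambda p:np.r_[(proj("top",world(p,B))-u).ravel(),(proj("side",world(p,B[:4]))-s_).ravel()]
r=least_squares(f2,[.548,-.27,-.14],x_scale=[.01,.01,.1]); print(r.x,f2(r.x).round(1))
robot.gripper_to(0); print(robot.finger_overhang,robot.get_obs()["grip_width"])
robot.move_to(world(p,[-.062,0,.16])[0],R)
hit=robot.move_straight(world(p,[-.062,0,.078])[0],.1,guard=8)
o=robot.get_obs(); print(hit,o["tcp_pos"],o["contact_force"],o["clock"])
import cv2
for n,sl in(("top",np.s_[155:320,245:355]),("side",np.s_[170:280,190:340])):
    cv2.imwrite(f"pics/{n}1.png",cv2.resize(robot.grab_frame(n)[sl][:,:,::-1],None,fx=3.6,fy=3.6,interpolation=cv2.INTER_CUBIC))
E
python3 -c "
import cv2,numpy as np
a,b=[cv2.imread(f'pics/{n}1.png') for n in('top','side')]
a=cv2.resize(a,(264,396)); cv2.imwrite('pics/both1.png',np.hstack([a,cv2.copyMakeBorder(b,0,0,0,0,0)[:396,:530]]))"
```

```text
[ 0.54832718 -0.27162687 -0.13921188] [ 0.8 -0.2 -0.6  0.3  0.7  0.3  0.4 -0.5  0.9  1.   1.4 -2.   0.9 -1.3
 -1.4 -1.1 -1.1 -1.1]
0.022 0.00014843831528709895
False [ 0.4873844  -0.26297296  0.07855251] [-0.89213258 -0.43159275  0.75857261] 3.225
```

View pics/both1.png

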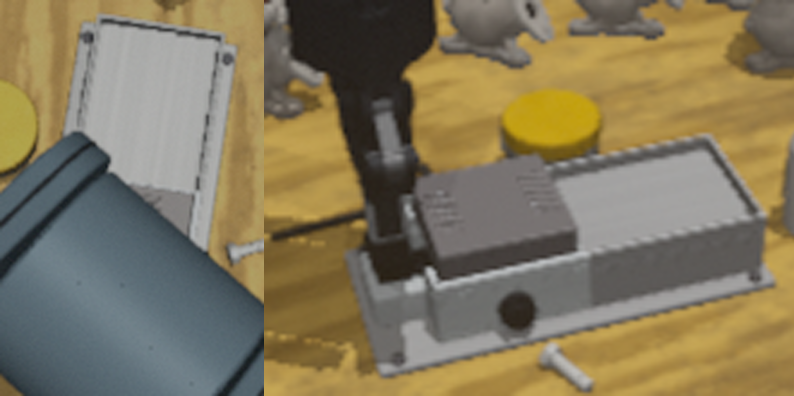

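In the side view the closed fingertips at about (390,240) are centred over the black pad and clear of the cover's edge. Next I'll press.

Run:
```python
from h import *
for z in (.074,.070,.066,.064,.062,.060):
    hit=robot.move_straight(world(p,[-.062,0,z])[0],.03,guard=15)
    o=robot.get_obs(); print(z,hit,o["tcp_pos"].round(4),o["contact_force"].round(1),o["clock"])
    if hit: break
robot.sleep(.15)
o=robot.get_obs(); print(o["tcp_pos"].round(4),o["contact_force"].round(1))
```

```text
0.074 False [ 0.4869 -0.2624  0.074 ] [-0.6  0.7 -0.3] 3.6083
0.07 False [ 0.4869 -0.2625  0.0698] [-0.5 -0.2 -0.7] 3.8917
0.066 False [ 0.4869 -0.2624  0.0657] [-0.1 -1.   0.1] 4.175
0.064 False [ 0.4869 -0.2625  0.0638] [-1.   0.6 -0.9] 4.425
0.062 False [ 0.487  -0.2626  0.0628] [-2.4  1.7  8. ] 4.675
0.06 False [ 0.4868 -0.2627  0.0625] [-6.7  3.7 22. ] 4.925
[ 0.4868 -0.2626  0.0624] [-6.6  4.2 21.6]
```

The stop at a tip height of about 40.5 mm matches the 41 mm "pressed in" height. Next I'll lift a little and push along the slide.

Run:
```python
from h import *
z=.0695
robot.move_straight(world(p,[-.062,0,z])[0],.05)
robot.sleep(.1); b=robot.get_obs()["contact_force"]; print("free",b.round(1))
for x in (-.046,-.036,-.02,.0):
    hit=robot.move_straight(world(p,[x,0,z])[0],.04,guard=12)
    o=robot.get_obs(); print(x,hit,o["tcp_pos"].round(4),o["contact_force"].round(1),o["clock"])
    if hit: break
import cv2
cv2.imwrite("pics/side2.png",cv2.resize(robot.grab_frame("side")[170:280,190:340][:,:,::-1],None,fx=3.6,fy=3.6,interpolation=cv2.INTER_CUBIC))
```

```text
free [-0.9  0.8  0.7]
-0.046 False [ 0.503  -0.2648  0.0694] [-1.3 -0.1  0.7] 6.0667
-0.036 False [ 0.5131 -0.2663  0.0695] [0.  0.9 0.2] 6.4667
-0.02 False [ 0.5288 -0.2685  0.0694] [ 0.5 -0.1 -0.2] 7.0167
0.0 False [ 0.5486 -0.2713  0.0694] [ 1.  -0.1 -0.6] 7.6667
```

View pics/side2.png

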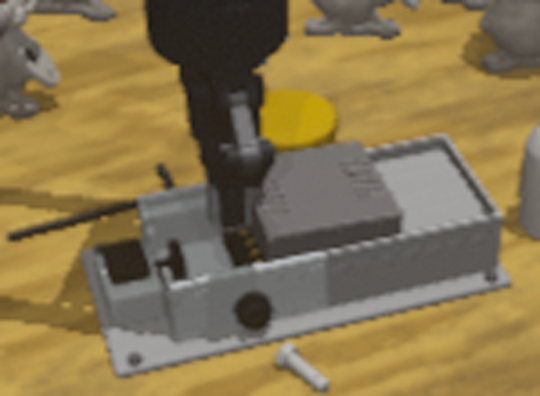

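The tab is down and the cover is sliding flat between its guides, with the terminals showing at (240,245). I'll push the rest of the way.

Run:
```python
from h import *
import cv2
z=.0695
for x in (.03,.054):
    hit=robot.move_straight(world(p,[x,0,z])[0],.04,guard=12)
    o=robot.get_obs(); print(x,hit,o["tcp_pos"].round(4),o["contact_force"].round(1),o["clock"])
    if hit: break
robot.sleep(.2)
robot.move_straight(world(p,[.03,0,z])[0],.08)
robot.move_straight(world(p,[.0,0,.2])[0],.15)
robot.move_to(world(p,[-.12,-.2,.25])[0],R)
robot.sleep(.2)
a=cv2.resize(robot.grab_frame("top")[155:320,245:355],(264,396),interpolation=cv2.INTER_CUBIC)
b=cv2.resize(robot.grab_frame("side")[170:280,195:340],(522,396),interpolation=cv2.INTER_CUBIC)
cv2.imwrite("pics/end.png",np.hstack([a,b])[:,:,::-1]); print(robot.get_obs()["clock"])
q=lambda x:((proj("top",world(p,[[x+.04,.038,.062],[x+.04,-.038,.062],[x-.04,-.038,.062],[x-.04,.038,.062]]))-[245,155]+.36)*2.4).round(0).tolist()
for x in (.09,.1,.11): print(x,q(x))
```

```text
0.03 False [ 0.5781 -0.2755  0.0695] [-0.1  0.5  0.5] 8.6167
0.054 False [ 0.602  -0.2789  0.0694] [-0.7  0.4 -1. ] 9.3667
12.3
0.09 [[103.0, 42.0], [217.0, 61.0], [198.0, 179.0], [83.0, 160.0]]
0.1 [[106.0, 28.0], [219.0, 46.0], [201.0, 164.0], [85.0, 145.0]]
0.11 [[108.0, 14.0], [221.0, 32.0], [203.0, 149.0], [88.0, 130.0]]
```

View pics/end.png

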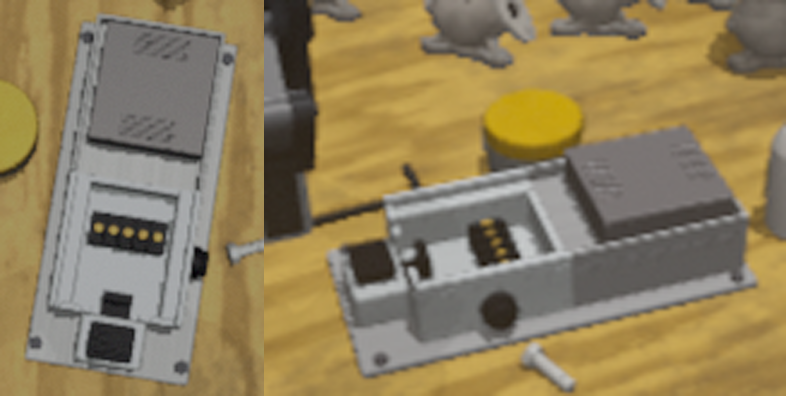

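The cover lies flat between the guides. Its near corners at (88,138) and (201,155) put its origin at x ≈ 105 mm, the tab is in, the terminals are uncovered and the arm is clear.

```bash
python3 -c "
from bench import robot
print(robot.hand_in())"
```

```text
the job is handed in; nothing more can be done
None
```

I pressed the snap tab fully in and pushed the cover along its guides until it lay flat on the parking shelf (origin at about 105 mm, read from the top picture); the terminals are uncovered, and I handed the job in at about 12 s on the robot's clock, with no verdict returned.

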